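# Open the push-and-turn tub and hang the dosing scoop in it

## Task

Get the pot-cleaner tub ready for dosing: press its child-resistant cap down hard and, keeping it pressed, turn it anticlockwise (seen from above) until it comes free, then lift it off and lay it flat on the steel tray. Then take the scoop off the rim of the steel pot and hang it by its own hook on the rim of the open tub, with its bowl inside the tub, upright and let go. Do not drop the cap or the scoop, do not tear the cap off its lock by force, and leave the other tea things where they stand.

Things in the scene. Friction and masses are not known exactly. Their poses are not given: they have to be found in the camera images.
- tub: Square off-white plastic tub of cleaning tablets, 84 x 84 mm, fixed in a low steel cradle (28 mm high) on the counter, so it neither turns nor lifts. Origin: centre of its underside on the counter; z up, x and y square to its sides. Flat shoulder 80 mm up, a round neck above it. Inside it is open down to 3 mm from its bottom (flat tablets lie there, up to 20 mm).
- tub_mouth (a point): Centre of the tub's round mouth, on the neck's axis at rim height (112 mm above the counter); axes as the tub's. The neck is 44 mm outside and 39 mm inside in diameter, wall 2.5 mm, and plain for the top 13 mm; below that three ears reach 26.5 mm from the axis. It is covered by the cap at the start.
- tub_lock (a point): Point on the neck's axis, 87 mm above the counter, level with the top of the bead (59 mm diameter) that ends the cap's press. The push-and-turn lock: unpressed the cap turns 4 degrees only. Pressed 4 to 6 mm it turns anticlockwise from above; from 40 to 80 degrees it is free, springs up some mm if let, and lifts straight off; a stop ends the turn at 82 degrees. It never turns clockwise.
- cap_center (a point): Centre (half-way up) of the round grey ribbed cap, 61 mm diameter, 30 mm tall, 60 g; gripped across its sides from above. It starts locked on the neck, this point 108 mm above the counter, x along the tub's x, z up. A sprung liner inside pushes it up: 6 N at rest, 12 to 13 N at 4 mm down, 16 N at the 6 mm end. Unpressed it tears loose at about 2 N m of turn or 40 N of pull.
- tray: Shallow steel tray, fixed, 150 mm along its x, 190 mm along its y, floor 3 mm thick, edge 10 mm high. Origin: centre of its underside on the counter.
- pot: Round straight-sided steel rinse pot, fixed, 150 mm outside diameter, wall 2.5 mm, rim 115 mm above the counter, two small side handles. Origin: centre of its underside.
- scoop_grip (a point): Middle of the black plastic grip (14 x 14 mm, 60 mm tall) at the top of the dosing scoop. The scoop (60 g, 140 mm tall) starts hanging upright on the pot's rim, bowl inside, tongue of the hook outside. z points up along its straight handle, x from the handle to the hook's tongue. Grip it from above.
- scoop_hook (a point): Point in the middle of the scoop's hook gap, on the underside of the bridge, 6.5 mm along +x and 38 mm below the grip's middle: what rests on a rim. Axes as scoop_grip. The gap between strip and tongue is 9 mm wide (x = +2 to +11 mm from the grip's axis); the tongue hangs 10 mm below the bridge. The grip ends 5 mm above the bridge's top.
- scoop_foot (a point): Lower end of the scoop's steel strip (4 mm along x, 8 mm along y), on the grip's axis 110 mm below its middle, level with the bottom of the bowl. The bowl (24 mm diameter, 18 mm tall) lies on the -x side of the strip, its axis 13.5 mm from the strip's.
- gaiwan: Bystander: white lidded tea bowl on its saucer, 106 mm wide, 84 mm tall. Origin: centre of its underside.
- glass_pot: Bystander: glass tea pot with black lid and handle, 88 mm wide, 127 mm tall. Origin: centre of its underside.
- tool_cup: Bystander: black cup with tea sticks, 72 mm wide, about 160 mm tall. Origin: centre of its underside.
Things that resemble listed ones, but are neither listed nor needed, are in the scene too. Of the things shaped like the part that bears scoop_grip, the bare steel one is meant.

How it is judged:
By the outcome, as a careful person would: the job done as asked, in the order asked, and still so for the second after the job is handed in, with the robot touching nothing.
It also fails if it takes over 67 s, if anything falls off the work surface, if the arm or the gripper's body presses on something with over 40 N, if the wrist force passes 120 N, or if a joint passes its speed limit or range.

## Robot

A 6-joint arm with a two-finger parallel gripper is mounted at the origin on the work surface. World frame = base frame: x ahead of the robot, y to its left, z up, the work surface at z = 0. Lengths are in m, angles in rad, forces in N, time in s.
With the tool pointing down it reaches from about 0.25 to 0.775 m from the base axis. Payload 4 kg.
Tool frame: the origin (TCP) lies midway between the tips of the shut fingers; the grasp point (between the pads) lies 19 mm behind it; z points along the fingers, x is the direction in which the jaws open and shut, and the axes are right-handed (so a half turn about z gives the same grasp; the last joint's range is limited). The gripper opens to 94 mm and grips with 3 to 60 N. Pads are 16 mm wide; open, the fingers measure 119 mm over their backs; the gripper's body (75 mm by 177 mm) begins 78 mm behind the grasp point.
Start: joints at [-1.262, 0.087, 1.371, -0, 1.684, -0.103], TCP at [0.22, -0.504, 0.206] pointing down, gripper open.
Joint ranges: [-3.1, 3.1], [-0.76, 2.03], [0.27, 2.55], [-1.08, 4.22], [0.17, 2.65], [-2.57, 2.57]. Speed limits (rad/s): [2.79, 2.79, 3.14, 3.14, 3.14, 3.14].

## Interface

Orientations are given as [roll, pitch, yaw] about the fixed x, y, z axes, in that order (R = Rz(yaw) Ry(pitch) Rx(roll)).
In Python, from bench import * gives the robot as it stands.
- The arm moves only by the tool send_rows, never from a script. Its argument "rows" is one flat list of numbers, 7 for each row, row after row: the shift along the world's x, y, z in mm, then the turn, a rotation vector about the world's x, y, z in degrees, then the opening, from 0 (shut) to 1 (fully open). A call has exactly 8 rows; each row shifts and turns the commanded pose from where the row before left it; what a row does not reach is not made up. A row lasts 1/8 s, in which the tool goes at most 62.5 mm and 10.7 degrees, less where a joint would pass 70% of its speed; a pose out of reach is approached as far as the arm can. A call is refused whole if a number of a shift passes 62.5 or a number of a turn 10.7, either way. A call with a gripper value outside its range is refused whole. The fingers move at their own pace and stop on an object; the grip force is fixed at half the most. Time passes only in rows, so rows that do not move let the fingers close, or fill a call up. It gives the time, the measured TCP pose, the force and the opening at its end, in the units of the state.
- get_obs(): the state, without advancing time (a new reading comes with each control period).
- snapshot(name): name is "side" or "top" or "wrist"; returns a dict with "color" (420x560x3 uint8, red, green, blue), "intrinsics" (3x3 intrinsics, pixels), "distortion" ([k1, k2, p1, p2, k3] as OpenCV has them; the pictures are not rectified), "rvec" (rotation vector, rad) and "tvec" (3), from world to camera coordinates, as OpenCV has them; the wrist camera has in their place "T_tool_cam" (4x4, takes a point from camera to tool coordinates, whose origin is the TCP and whose axes are the tool frame's). Camera axes: x right, y down, z forward; pixel columns grow to the right and rows downward; lengths in m; the calibration is good to about 2 mm. A picture is of the moment at which its call begins: read the wrist's pose just before it. There is no depth.
- close_job(): hands the job in, once; it reports no verdict.
The state is a dict: "time": time; "joint_positions": joint angles; "qvel": joint speeds; "joint_torque": joint torques, N m; "tool_pos": TCP position; "ee_rot": TCP orientation; "wrist_force": force on the tool from outside, world axes, zero at the start; "wrist_torque": the same for the moment, N m; "width": finger opening in m.
Only numpy, scipy, OpenCV 4.12 (cv2) and the standard library are available. Lean on these libraries where they do the work, as an engineer would, in place of code of your own. Each camera call takes 0.05 s, during which the arm holds its last target.

## Working session

There is one attempt and no reset: what is moved stays moved. The work goes in short steps, Python scripts to look and compute and a tool call to move; the robot and the scene stay as the last step left them, time stands still between calls to the robot, and variables do not carry over. Pictures are saved under pics/ and viewed, and the job is handed in when it is done.

Besides the shell and the picture viewer there is one more tool, called after "Request:" by a JSON object that holds its "name" and its "arguments", one argument or row to a line. send_rows: Moves the arm, as the interface text tells. Its arguments: {"type":"object","properties":{"rows":{"type":"array","items":{"type":"number"}}},"required":["rows"]}

```bash
ls; mkdir -p pics; python3 - <<'E'
from bench import *
import cv2
print(get_obs())
for n in ("side","top","wrist"):
    s=snapshot(n); cv2.imwrite(f"pics/{n}0.png",s["color"][:,:,::-1])
    print(n,{k:(v if k!="color" else None) for k,v in s.items()})
E
```

```text
pics
{'time': 0.0, 'joint_positions': array([-1.26212258e+00,  8.79507240e-02,  1.37222756e+00, -2.70376168e-06,
        1.68359598e+00, -1.03135519e-01]), 'qvel': array([-0.00123247, -0.00102782,  0.00054482,  0.00065406, -0.00166015,
        0.00040709]), 'joint_torque': array([ 5.85576836e-04, -3.40186715e+01, -3.02422500e+01,  7.18195341e-02,
        3.31847684e-02, -1.68283432e-04]), 'tool_pos': array([ 0.21995907, -0.50351054,  0.20432006]), 'ee_rot': array([-3.14137072e+00,  2.17029751e-03, -1.15898712e+00]), 'wrist_force': array([ 0.55898894, -0.15835655,  0.00585367]), 'wrist_torque': array([ 0.03890046, -0.03823558, -0.04105967]), 'width': 0.09386945298636834}
side {'color': None, 'intrinsics': array([[395.019862  ,   0.        , 279.48343793],
       [  0.        , 395.019862  , 211.39521555],
       [  0.        ,   0.        ,   1.        ]]), 'distortion': array([-0.05109886,  0.        ,  0.        ,  0.        ,  0.        ]), 'rvec': array([ 2.29256802, -0.12890248,  0.03995528]), 'tvec': array([-0.49404124,  0.07069029,  1.24947338])}
top {'color': None, 'intrinsics
[... 287 characters left out ...]
 0.05909292]), 'tvec': array([-0.08619543,  0.51036686,  1.48839848])}
wrist {'color': None, 'intrinsics': array([[303.91956691,   0.        , 282.42236253],
       [  0.        , 303.91956691, 209.36930713],
       [  0.        ,   0.        ,   1.        ]]), 'distortion': array([-0.0004266,  0.       ,  0.       ,  0.       ,  0.       ]), 'T_tool_cam': array([[ 9.99999340e-01, -6.30786502e-04, -9.60482813e-04,
         1.00881203e-04],
       [ 8.46050500e-04,  9.69783886e-01,  2.43964133e-01,
        -6.99593112e-02],
       [ 7.77571473e-04, -2.43964784e-01,  9.69783780e-01,
        -1.79682514e-01],
       [ 0.00000000e+00,  0.00000000e+00,  0.00000000e+00,
         1.00000000e+00]])}
```

View pics/side0.png

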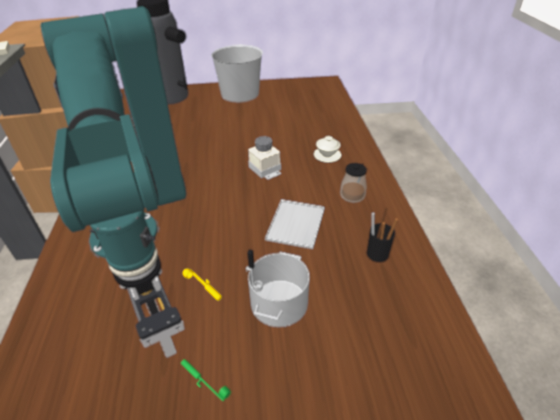

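View pics/top0.png

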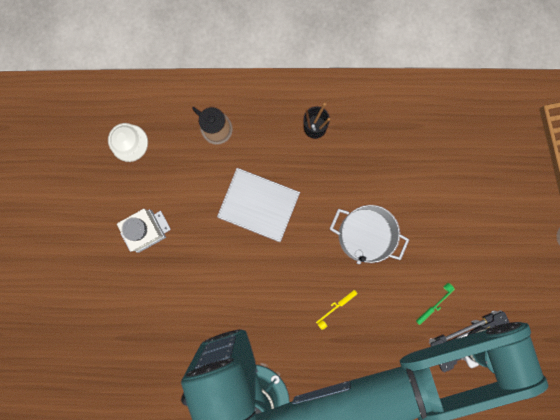

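View pics/wrist0.png

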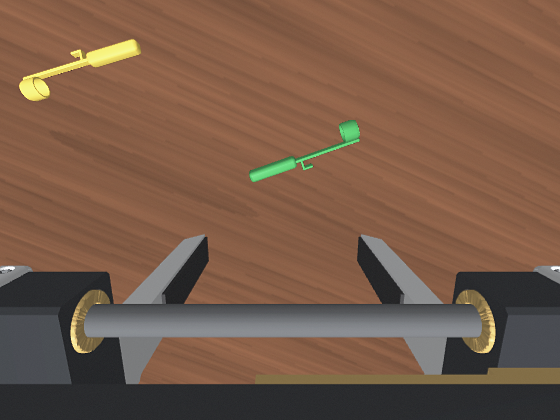

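Scoop candidates in the top view are the yellow one lying at (337,310), the green one lying at (436,304), and the black-gripped bare steel one on the pot rim at (361,258). I choose the steel one. The cap is on the tub at (134,230). I'll check these in crops and measure.

```bash
cat > h.py <<'E'
import numpy as np, cv2
from scipy.spatial.transform import Rotation as Ro
def cam(s,obs=None):
    K=s["intrinsics"];d=s["distortion"]
    if "rvec" in s:
        R=cv2.Rodrigues(s["rvec"])[0]; t=s["tvec"]
    else:
        T=np.eye(4);T[:3,:3]=Ro.from_euler('xyz',obs["ee_rot"]).as_matrix();T[:3,3]=obs["tool_pos"]
        M=np.linalg.inv(T@s["T_tool_cam"]);R=M[:3,:3];t=M[:3,3]
    return K,d,R,t
def ray(c,uv):
    K,d,R,t=c
    p=cv2.undistortPoints(np.array([[uv]],float),K,d)[0,0]
    return -R.T@t, R.T@np.array([p[0],p[1],1])
def onz(c,uv,z):
    o,v=ray(c,uv); return o+v*(z-o[2])/v[2]
def tri(c1,u1,c2,u2):
    o1,v1=ray(c1,u1);o2,v2=ray(c2,u2)
    k=np.linalg.lstsq(np.c_[v1,-v2],o2-o1,rcond=None)[0]
    a=o1+k[0]*v1;b=o2+k[1]*v2
    return (a+b)/2,np.linalg.norm(a-b)
def proj(c,P):
    K,d,R,t=c
    return cv2.projectPoints(np.atleast_2d(P).astype(float),cv2.Rodrigues(R)[0],t,K,d)[0][:,0]
def crop(img,x0,y0,w,h,k,name):
    cv2.imwrite(name,cv2.resize(img[y0:y0+h,x0:x0+w,::-1],None,fx=k,fy=k,interpolation=cv2.INTER_CUBIC))
E
python3 - <<'E'
from bench import *
from h import *
s=snapshot("top");c=cam(s);im=s["color"];np.save("top0.npy",im)
a=im[195:265,100:180];b=im[200:270,320:420]
cv2.imwrite("pics/t_crop.png",np.hstack([cv2.resize(a[:,:,::-1],(400,350),interpolation=cv2.INTER_CUBIC),cv2.resize(b[:,:,::-1],(400,280),interpolation=cv2.INTER_CUBIC).copy() if 0 else cv2.resize(b[:,:80,::-1],(400,350),interpolation=cv2.INTER_CUBIC)]))
s2=snapshot("side");c2=cam(s2);m=s2["color"]
a=m[125:185,235:295];b=m[240:330,230:320]
cv2.imwrite("pics/s_crop.png",np.hstack([cv2.resize(a[:,:,::-1],(400,400),interpolation=cv2.INTER_CUBIC),cv2.resize(b[:,:,::-1],(400,400),interpolation=cv2.INTER_CUBIC)]))
for n,uv,z in [("cap",(134,230),.123),("tray",(259,205),.005),("pot",(369,234),.115),("grip",(361,258),.18),("gaiwan",(127,140),.05),("glass",(214,122),.06),("cup",(316,122),.06)]:
    print(n,onz(c,uv,z).round(4))
print(tri(c,(134,229),c2,(263,143)))
E
```

```text
cap [0.4693 0.3012 0.123 ]
tray [ 0.5471 -0.0188  0.005 ]
pot [ 0.4616 -0.3127  0.115 ]
grip [ 0.3993 -0.2832  0.18  ]
gaiwan [0.7243 0.3492 0.05  ]
glass [0.772  0.1042 0.06  ]
cup [ 0.7718 -0.1774  0.06  ]
(array([0.47159182, 0.30557366, 0.10857138]), np.float64(0.002178022603764357))
```

View pics/t_crop.png

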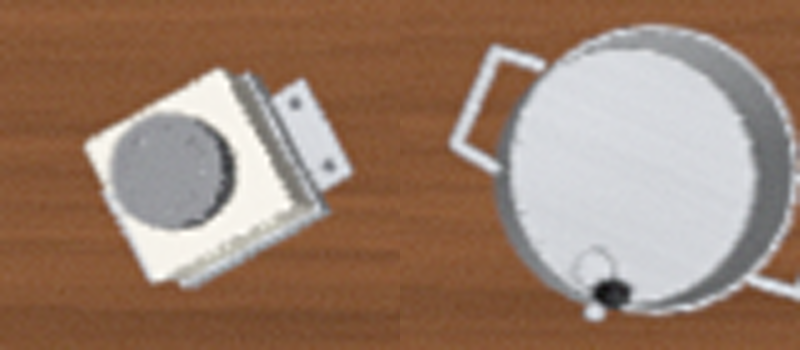

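View pics/s_crop.png

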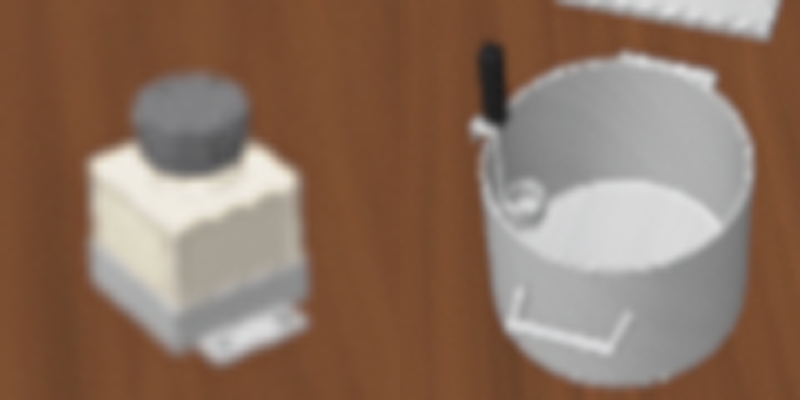

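The crops confirm the choice: the steel scoop with the black grip hangs on the pot rim, bowl inside, at top-view pixel (361,258). The cap is on the tub. Next I move above the tub.

Request:
{"name": "send_rows", "arguments": {
  "rows": [0,0,50,0,0,0,1,0,20,50,0,0,0,1,15,52,0,0,0,5,1,15,52,0,0,0,5,1,15,52,0,0,0,5,1,15,52,0,0,0,5,1,15,52,0,0,0,5,1,15,52,0,0,0,5,1]
}}

```text
time: 1.25
tool_pos: [0.3102, -0.1704, 0.3055]
ee_rot: [-3.141, -0.001, -0.633]
wrist_force: [0.5, -0.8, -0.6]
width: 0.0945
```

Request:
{"name": "send_rows", "arguments": {
  "rows": [20,59,0,0,0,4.5,1,20,59,0,0,0,4.5,1,20,59,0,0,0,4.5,1,20,59,0,0,0,4.5,1,20,59,-10,0,0,4.5,1,20,59,-15,0,0,4.5,1,20,59,-15,0,0,4.5,1,20,59,-15,0,0,4.5,1]
}}

```text
time: 2.25
tool_pos: [0.4688, 0.2971, 0.2512]
ee_rot: [3.141, -0.001, -0.004]
wrist_force: [0.3, 0.5, 1.2]
width: 0.0939
```

```bash
python3 - <<'E'
from bench import *
from h import *
o=get_obs();print(o["time"],o["tool_pos"],o["ee_rot"],o["joint_positions"].round(2),o["wrist_force"])
s=snapshot("wrist");cv2.imwrite("pics/w1.png",s["color"][:,:,::-1])
s=snapshot("top");cv2.imwrite("pics/t1.png",s["color"][:,:,::-1]);np.save("top1.npy",s["color"])
s=snapshot("side");np.save("side1.npy",s["color"])
E
```

```text
2.25 [0.46876388 0.29712272 0.25123742] [ 3.14144218e+00 -6.53458297e-04 -4.08498413e-03] [ 0.46  0.09  1.27 -0.    1.77  0.47] [0.27949709 0.54688706 1.17749857]
```

View pics/w1.png

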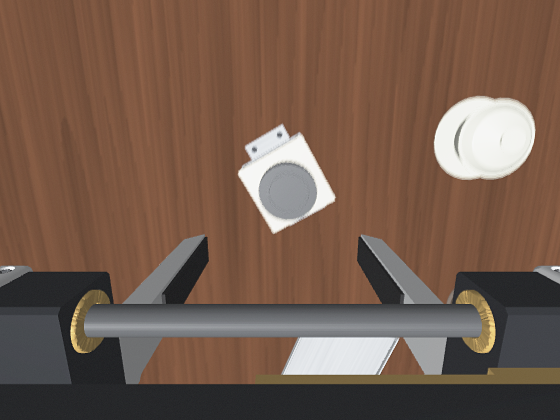

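View pics/t1.png

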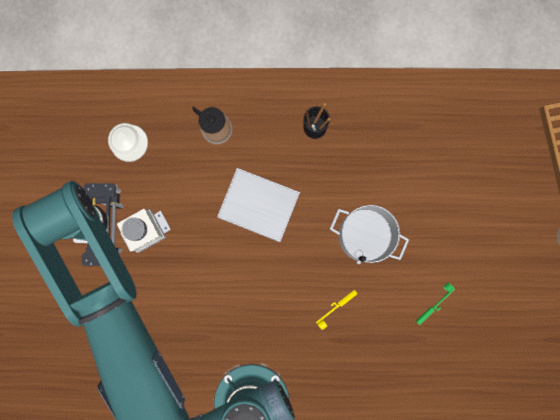

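Wrist view: cap top disc at about (288,190), tub square to its shoulder, gaiwan at (490,138). The top view has the whole scene clear, with the tray at (259,205) and the grip at (361,258).

```bash
python3 - <<'E'
from bench import *
from h import *
o=get_obs();s=snapshot("wrist");c=cam(s,o);im=s["color"]
g=cv2.cvtColor(im,cv2.COLOR_RGB2HSV)
sub=im.astype(int)
# cap top: gray low-sat mid-value
m=((g[:,:,1]<40)&(g[:,:,2]>90)&(g[:,:,2]<190)).astype(np.uint8);m[:140]=0;m[235:]=0;m[:,:240]=0;m[:,340:]=0
m=cv2.morphologyEx(m,cv2.MORPH_OPEN,np.ones((3,3)))
cs,_=cv2.findContours(m,0,2);k=max(cs,key=cv2.contourArea);e=cv2.fitEllipse(cv2.convexHull(k));print(e)
print("cap wrist",onz(c,e[0],.123), "edge dia", np.linalg.norm(onz(c,(e[0][0]-e[1][0]/2,e[0][1]),.123)-onz(c,(e[0][0]+e[1][0]/2,e[0][1]),.123)))
# tub square corners on shoulder z=.08
m=((g[:,:,1]<40)&(g[:,:,2]>215)).astype(np.uint8);m[:120]=0;m[240:]=0;m[:,:230]=0;m[:,345:]=0
cs,_=cv2.findContours(m,0,2);k=max(cs,key=cv2.contourArea)
r=cv2.minAreaRect(k);bp=cv2.boxPoints(r);P=[onz(c,p,.08)[:2] for p in bp];print("tub",np.mean(P,0),[np.linalg.norm(P[i]-P[i-1]).round(4) for i in range(4)],np.degrees(np.arctan2(*(P[1]-P[0])[::-1])))
# top/side cam
top=np.load("top1.npy");st=snapshot("top");ct=cam(st);ss=snapshot("side");c2=cam(ss);side=ss["color"]
cv2.imwrite("pics/cs1.png",np.hstack([cv2.resize(top[200:300,320:420,::-1],(400,400),interpolation=cv2.INTER_CUBIC),cv2.resize(side[240:340,230:330,::-1],(400,400),interpolation=cv2.INTER_CUBIC)]))
gt=cv2.cvtColor(top,cv2.COLOR_RGB2HSV)
m=((gt[:,:,1]<40)&(gt[:,:,2]>150)).astype(np.uint8)
m2=m.copy();m2[:,:215]=0;m2[:,305:]=0;m2[:165]=0;m2[245:]=0
cs,_=cv2.findContours(m2,0,2);k=max(cs,key=cv2.contourArea);r=cv2.minAreaRect(k);P=[onz(ct,p,.008)[:2] for p in cv2.boxPoints(r)]
print("tray",np.mean(P,0),[np.linalg.norm(P[i]-P[i-1]).round(4) for i in range(4)],np.degrees(np.arctan2(*(P[1]-P[0])[::-1])))
def dark(im,x0,y0,x1,y1):
    v=im.max(2)<70; q=np.zeros_like(v);q[y0:y1,x0:x1]=1
    m=(v&q).astype(np.uint8);n,l,st,ce=cv2.connectedComponentsWithStats(m);i=1+np.argmax(st[1:,4]);return ce[i],st[i]
a,sa=dark(top,345,240,380,275);b,sb=dark(side,240,240,265,275);print("grip",a,sa,b,sb,tri(ct,a,c2,b))
print(tri(ct,a,c2,b)[0])
E
```

```text
((288.7021789550781, 193.43505859375), (58.31926727294922, 59.2873420715332), 89.3651123046875)
cap wrist [0.47287619 0.30690221 0.123     ] edge dia 0.05953185655620839
tub [0.46728971 0.31459868] [np.float64(0.1082), np.float64(0.083), np.float64(0.105), np.float64(0.0886)] 26.96359243816993
tray [ 0.54903979 -0.01613268] [np.float64(0.1928), np.float64(0.1522), np.float64(0.194), np.float64(0.1512)] -21.11119953500845
grip [361.79166667 258.41666667] [359 256   7   6  24] [250.46590909 258.36363636] [248 250   6  18  88] (array([ 0.3975887 , -0.28863998,  0.15303382]), np.float64(0.0011913533211281946))
[ 0.3975887  -0.28863998  0.15303382]
```

View pics/cs1.png

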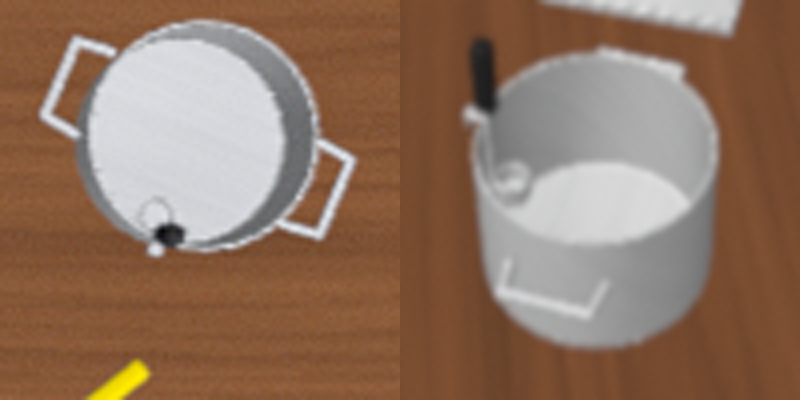

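Request:
{"name": "send_rows", "arguments": {
  "rows": [4,9.5,-20,0,0,0,1,0,0,-30,0,0,0,1,0,0,-30,0,0,0,1,0,0,-30,0,0,0,1,0,0,-30,0,0,0,1,0,0,-18,0,0,0,1,0,0,0,0,0,0,1,0,0,0,0,0,0,1]
}}

```text
time: 3.55
tool_pos: [0.4733, 0.3048, 0.0951]
ee_rot: [-3.14, -0.002, -0.007]
wrist_force: [0.7, 0.3, -0.0]
width: 0.094
```

```bash
python3 - <<'E'
from bench import *
from h import *
o=get_obs();print(o["tool_pos"],o["wrist_force"])
s=snapshot("wrist");cv2.imwrite("pics/w2.png",s["color"][:,:,::-1])
E
```

```text
[0.47328651 0.30478284 0.09506651] [ 0.67303175  0.2655117  -0.0174899 ]
```

View pics/w2.png

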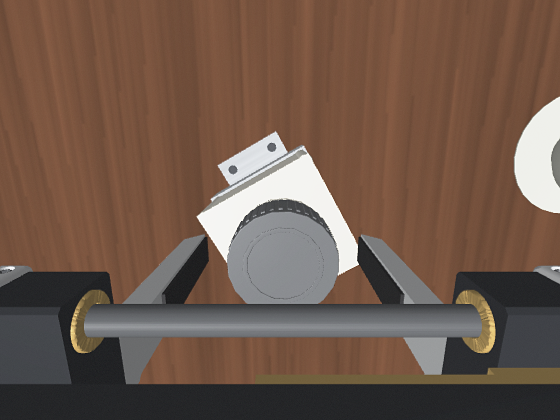

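The cap disc spans x 228–339 and is centred between the pads at (207, 358). I'll check its y before gripping.

```bash
python3 - <<'E'
from bench import *
from h import *
o=get_obs();s=snapshot("wrist");c=cam(s,o)
print(o["tool_pos"])
print(onz(c,(283.5,258),.123),onz(c,(228,258),.123),onz(c,(339,258),.123),onz(c,(283.5,203),.123))
t=np.array([0,0,-.028])+o["tool_pos"];print(proj(c,np.array([o["tool_pos"][0],o["tool_pos"][1],.123])))
E
```

```text
[0.47348191 0.30495275 0.09541131]
[0.47360208 0.30993014 0.123     ] [0.4437867 0.3101912 0.123    ] [0.50343276 0.30966815 0.123     ] [0.47382501 0.34022422 0.123     ]
[[283.34566986 266.57068107]]
```

Request:
{"name": "send_rows", "arguments": {
  "rows": [0,2.5,0,0,0,0,1,0,0,-1,0,0,0,0.6,0,0,0,0,0,0,0.4,0,0,0,0,0,0,0.4,0,0,0,0,0,0,0.4,0,0,0,0,0,0,0.4,0,0,0,0,0,0,0.4,0,0,0,0,0,0,0.4]
}}

```text
time: 4.65
tool_pos: [0.4732, 0.307, 0.0927]
ee_rot: [-3.141, -0.002, -0.007]
wrist_force: [5.0, 0.8, -2.6]
width: 0.0604
```

Request:
{"name": "send_rows", "arguments": {
  "rows": [0.5,0,0,0,0,0,0,0,0,-1,0,0,0,0,0,0,-1,0,0,0,0,0,0,-1,0,0,0,0,0,0,-1,0,0,0,0,0,0,-1,0,0,0,0,0,0,0,0,0,0,0,0,0,0,0,0,0]
}}

```text
invalid input
```

Request:
{"name": "send_rows", "arguments": {
  "rows": [0.5,0,0,0,0,0,0,0,0,-1,0,0,0,0,0,0,-1,0,0,0,0,0,0,-1,0,0,0,0,0,0,-1,0,0,0,0,0,0,-1,0,0,0,0,0,0,0,0,0,0,0,0,0,0,0,0,0,0]
}}

```text
time: 5.65
tool_pos: [0.4733, 0.3071, 0.0905]
ee_rot: [-3.141, -0.002, -0.007]
wrist_force: [-0.1, -2.0, 8.4]
width: 0.061
```

Request:
{"name": "send_rows", "arguments": {
  "rows": [0,0,-1,0,0,0,0,0,0,-1,0,0,0,0,0,0,-1,0,0,0,0,0,0,0,0,0,0,0,0,0,0,0,0,0,0,0,0,0,0,0,0,0,0,0,0,0,0,0,0,0,0,0,0,0,0,0]
}}

```text
time: 6.65
tool_pos: [0.4733, 0.3071, 0.0885]
ee_rot: [-3.141, -0.002, -0.007]
wrist_force: [-0.7, -2.9, 11.7]
width: 0.0606
```

```bash
python3 - <<'E'
from bench import *
from h import *
o=get_obs();print(o["tool_pos"],o["wrist_force"],o["wrist_torque"])
s=snapshot("wrist");cv2.imwrite("pics/w3.png",s["color"][:,:,::-1])
E
```

```text
[0.47329784 0.3071107  0.08847378] [-0.67081297 -2.86174322 11.67757866] [-0.57244977  0.33343059 -0.07781134]
```

View pics/w3.png

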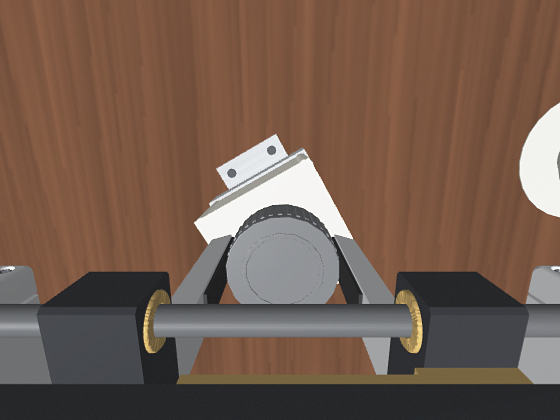

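The cap is held between the pads, with its disc at (283,265). It is about 4.2 mm down at 11.7 N. I'll press slightly more and start the turn.

Request:
{"name": "send_rows", "arguments": {
  "rows": [0,0,-1,0,0,0,0,0,0,-1,0,0,0,0,0,0,0,0,0,0,0,0,0,0,0,0,2,0,0,0,0,0,0,2,0,0,0,0,0,0,2,0,0,0,0,0,0,2,0,0,0,0,0,0,2,0]
}}

```text
time: 7.7
tool_pos: [0.4738, 0.3079, 0.0874]
ee_rot: [-3.14, -0.004, 0.169]
wrist_force: [-0.4, -0.9, 13.9]
width: 0.0606
```

```bash
python3 - <<'E'
from bench import *
o=get_obs();print(o["tool_pos"],o["wrist_force"],o["wrist_torque"],o["ee_rot"])
E
```

```text
[0.47377269 0.30794834 0.08737966] [-0.36191878 -0.92366365 13.8645709 ] [-0.3533585   0.24483217 -0.13598198] [-3.13952412 -0.00423065  0.16851022]
```

Request:
{"name": "send_rows", "arguments": {
  "rows": [0,0,0,0,0,5,0,0,0,0,0,0,5,0,0,0,0,0,0,5,0,0,0,0,0,0,5,0,0,0,0,0,0,5,0,0,0,0,0,0,5,0,0,0,0,0,0,5,0,0,0,0,0,0,5,0]
}}

```text
time: 8.7
tool_pos: [0.4733, 0.308, 0.0874]
ee_rot: [3.141, -0.004, 0.868]
wrist_force: [-2.9, -1.1, 14.3]
width: 0.0608
```

Request:
{"name": "send_rows", "arguments": {
  "rows": [0,0,0,0,0,4,0,0,0,0,0,0,4,0,0,0,0,0,0,4,0,0,0,0,0,0,0,0,0,0,0,0,0,0,0,0,0,0,0,0,0,0,0,0,0,0,0,0,0,0,0,0,0,0,0,0]
}}

```text
time: 9.7
tool_pos: [0.4732, 0.3078, 0.0873]
ee_rot: [3.14, -0.003, 1.076]
wrist_force: [-2.5, -1.2, 15.3]
width: 0.0607
```

```bash
python3 - <<'E'
from bench import *
from h import *
o=get_obs();print(o["tool_pos"],o["wrist_force"],o["wrist_torque"])
s=snapshot("wrist");cv2.imwrite("pics/w4.png",s["color"][:,:,::-1])
E
```

```text
[0.47318316 0.30779953 0.08730612] [-2.48887274 -1.2236829  15.26507966] [-0.44592755  0.41100052 -0.00238271]
```

View pics/w4.png

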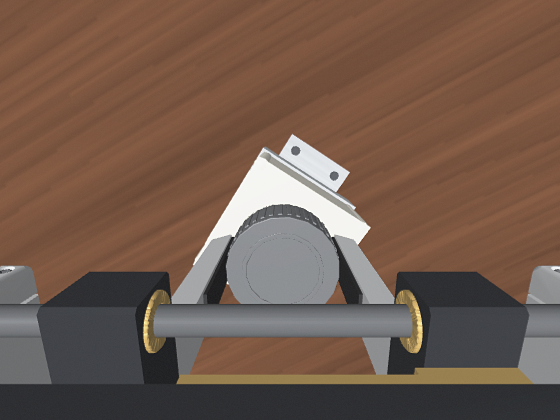

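The tool has turned 62° at a steady 14–15 N press. I'll lift gently and watch for pull.

Request:
{"name": "send_rows", "arguments": {
  "rows": [0,0,1,0,0,0,0,0,0,1,0,0,0,0,0,0,1,0,0,0,0,0,0,1,0,0,0,0,0,0,1,0,0,0,0,0,0,1,0,0,0,0,0,0,1,0,0,0,0,0,0,1,0,0,0,0]
}}

```text
time: 10.75
tool_pos: [0.4731, 0.3078, 0.0925]
ee_rot: [3.141, -0.002, 1.075]
wrist_force: [0.9, 0.6, 4.9]
width: 0.0607
```

Request:
{"name": "send_rows", "arguments": {
  "rows": [0,0,1,0,0,0,0,0,0,1,0,0,0,0,0,0,1,0,0,0,0,0,0,1,0,0,0,0,0,0,0,0,0,0,0,0,0,0,0,0,0,0,0,0,0,0,0,0,0,0,0,0,0,0,0,0]
}}

```text
time: 11.75
tool_pos: [0.4726, 0.307, 0.0944]
ee_rot: [-3.141, 0.001, 1.075]
wrist_force: [-0.7, 2.1, 2.1]
width: 0.0606
```

Request:
{"name": "send_rows", "arguments": {
  "rows": [0,0,3,0,0,0,0,0,0,3,0,0,0,0,0,0,4,0,0,0,0,0,0,5,0,0,0,0,0,0,6,0,0,0,0,0,0,8,0,0,0,0,0,0,10,0,0,0,0,0,0,10,0,0,0,0]
}}

```text
time: 12.75
tool_pos: [0.4731, 0.3071, 0.1447]
ee_rot: [3.141, -0.001, 1.075]
wrist_force: [-0.5, 0.3, 0.1]
width: 0.0607
```

```bash
python3 - <<'E'
from bench import *
from h import *
o=get_obs();print(o["tool_pos"],o["wrist_force"],o["wrist_torque"])
s=snapshot("wrist");cv2.imwrite("pics/w5.png",s["color"][:,:,::-1])
s=snapshot("side");crop(s["color"],200,80,140,140,4,"pics/s5.png")
E
```

```text
[0.47311093 0.30712425 0.14469868] [-0.47517616  0.30841884  0.05004915] [ 0.03241258 -0.12505513 -0.05141247]
```

View pics/w5.png

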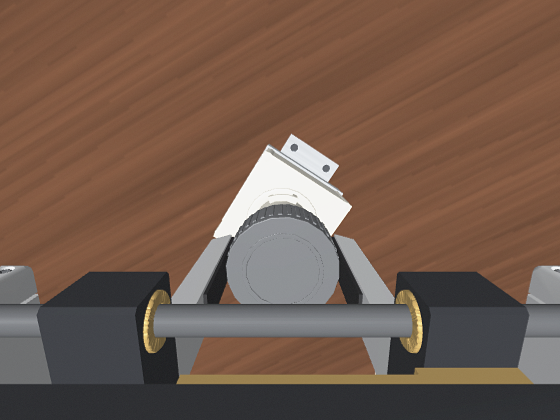

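View pics/s5.png

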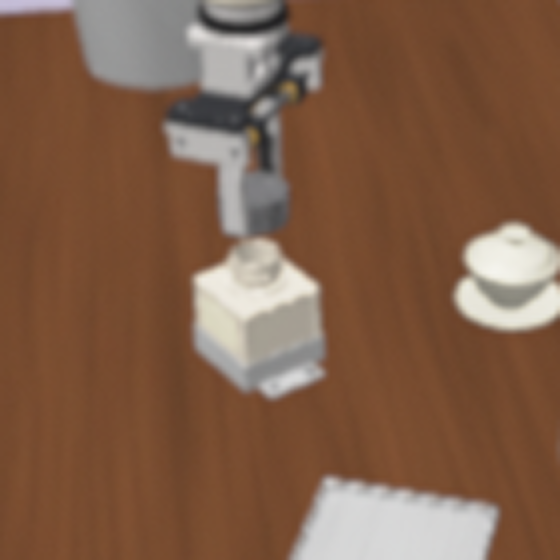

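Cap is off and held at (283,265) in the wrist view; the side view shows the neck bare. Next, the tray centre.

Request:
{"name": "send_rows", "arguments": {
  "rows": [9.5,-40,0,0,0,0,0,9.5,-40,0,0,0,0,0,9.5,-40,0,0,0,0,0,9.5,-40,0,0,0,0,0,9.5,-41,-20,0,0,0,0,9.5,-41,-20,0,0,0,0,9.5,-41,-20,0,0,0,0,9.5,-40,-20,0,0,0,0]
}}

```text
time: 13.85
tool_pos: [0.5491, -0.0173, 0.063]
ee_rot: [3.142, -0.0, 1.075]
wrist_force: [0.8, -0.5, -0.8]
width: 0.0608
```

Request:
{"name": "send_rows", "arguments": {
  "rows": [0,0,-20,0,0,0,0,0,0,-15,0,0,0,0,0,0,-10,0,0,0,0,0,0,-8,0,0,0,0,0,0,0,0,0,0,0,0,0,0,0,0,0,0,0,0,0,0,0,0,0,0,0,0,0,0,0,0]
}}

```text
time: 14.85
tool_pos: [0.5493, -0.016, 0.0112]
ee_rot: [3.141, -0.0, 1.075]
wrist_force: [0.3, 0.7, -0.5]
width: 0.0606
```

```bash
python3 - <<'E'
from bench import *
from h import *
o=get_obs();print(o["tool_pos"],o["wrist_force"],o["joint_positions"].round(2))
s=snapshot("wrist");cv2.imwrite("pics/w6.png",s["color"][:,:,::-1])
E
```

```text
[ 0.54929022 -0.0159739   0.01115964] [ 0.32515915  0.70458722 -0.46421463] [-0.13  0.21  1.64  0.    1.3  -1.21]
```

View pics/w6.png

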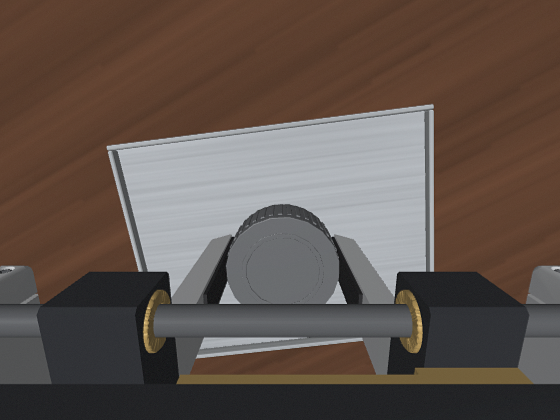

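The cap is over the middle of the tray, with margin on all sides. Lowering.

Request:
{"name": "send_rows", "arguments": {
  "rows": [0,0,-2,0,0,0,0,0,0,-2,0,0,0,0,0,0,-1,0,0,0,0,0,0,-1,0,0,0,0,0,0,-1,0,0,0,0,0,0,0,0,0,0,0,0,0,0,0,0,0,0,0,0,0,0,0,0,0]
}}

```text
time: 15.9
tool_pos: [0.549, -0.0159, 0.0038]
ee_rot: [3.141, -0.0, 1.075]
wrist_force: [-0.2, -0.2, -1.4]
width: 0.0606
```

Request:
{"name": "send_rows", "arguments": {
  "rows": [0,0,-1,0,0,0,0,0,0,0,0,0,0,0,0,0,0,0,0,0,0,0,0,0,0,0,0,0,0,0,0,0,0,0,0,0,0,0,0,0,0,0,0,0,0,0,0,0,0,0,0,0,0,0,0,0]
}}

```text
time: 16.9
tool_pos: [0.5492, -0.016, 0.0033]
ee_rot: [3.141, -0.0, 1.075]
wrist_force: [-1.0, 0.1, 4.9]
width: 0.0608
```

Request:
{"name": "send_rows", "arguments": {
  "rows": [0,0,0.3,0,0,0,0.7,0,0,0,0,0,0,0.75,0,0,0,0,0,0,0.8,0,0,0,0,0,0,1,0,0,3,0,0,0,1,0,0,15,0,0,0,1,0,0,40,0,0,0,1,0,0,50,0,0,0,1]
}}

```text
time: 17.9
tool_pos: [0.5475, -0.0163, 0.1112]
ee_rot: [-3.138, 0.002, 1.075]
wrist_force: [-0.5, -0.4, 0.1]
width: 0.094
```

```bash
python3 - <<'E'
from bench import *
from h import *
o=get_obs();print(o["tool_pos"],o["wrist_force"],o["width"])
s=snapshot("wrist");cv2.imwrite("pics/w7.png",s["color"][:,:,::-1])
s=snapshot("side");crop(s["color"],230,170,140,140,4,"pics/s7.png")
E
```

```text
[ 0.5475296  -0.01625364  0.11119637] [-0.54262576 -0.39551381  0.06947715] 0.09400190727944428
```

View pics/w7.png

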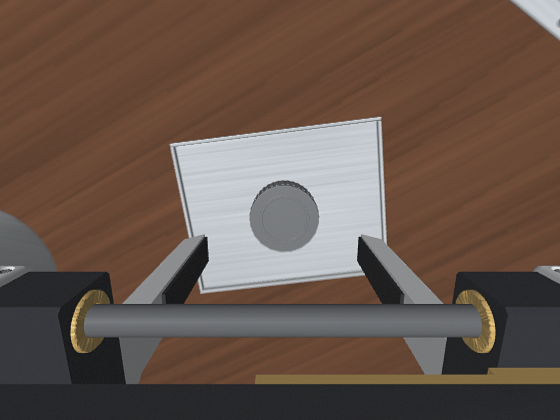

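View pics/s7.png

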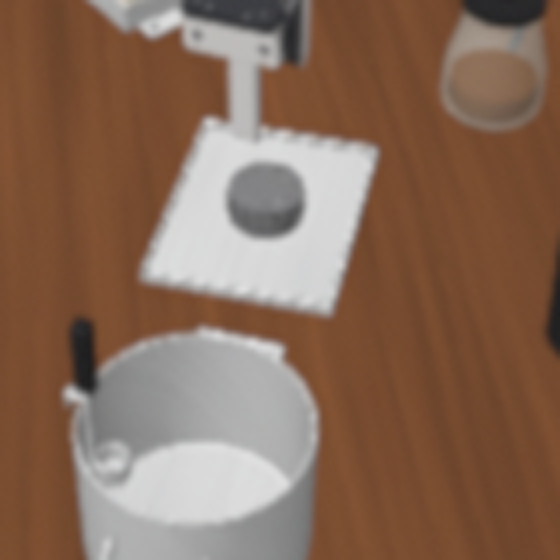

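The cap lies flat in the tray at (284,215), and the steel scoop is still on the pot. I move above the scoop for a closer measurement.

Request:
{"name": "send_rows", "arguments": {
  "rows": [-10,-18,40,0,0,1,1,-20,-36,30,0,0,1,1,-20,-37,20,0,0,1,1,-20,-37,20,0,0,1,1,-20,-36,20,0,0,1,1,-20,-36,10,0,0,1,1,-20,-36,0,0,0,1,1,-18,-36,0,0,0,0,1]
}}

```text
time: 19.0
tool_pos: [0.3996, -0.289, 0.251]
ee_rot: [-3.141, 0.0, 1.197]
wrist_force: [-0.2, 0.5, -0.3]
width: 0.0942
```

```bash
python3 - <<'E'
from bench import *
from h import *
o=get_obs();print(o["tool_pos"],o["ee_rot"],o["joint_positions"].round(2))
s=snapshot("wrist");cv2.imwrite("pics/w8.png",s["color"][:,:,::-1]);np.save("w8.npy",s["color"])
np.save("o8.npy",np.r_[o["tool_pos"],o["ee_rot"]])
E
```

```text
[ 0.39964238 -0.28903705  0.25098826] [-3.14102525e+00  2.65038732e-04  1.19681544e+00] [-0.74 -0.04  1.42 -0.    1.77 -1.94]
```

View pics/w8.png

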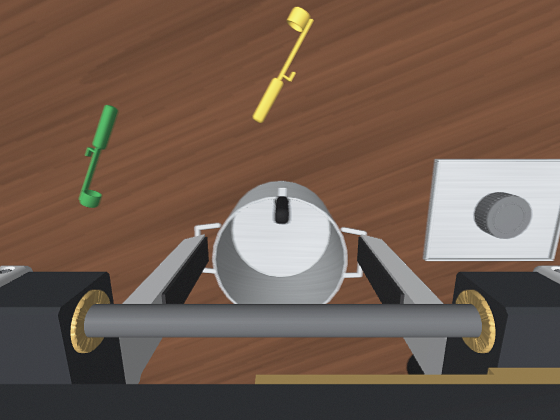

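```bash
python3 - <<'E'
from bench import *
from h import *
s=snapshot("wrist");o=get_obs();c=cam(s,o);im=s["color"];print(o["tool_pos"])
crop(im,205,170,150,150,4,"pics/w8c.png")
m=(im.max(2)<70).astype(np.uint8);q=np.zeros_like(m);q[185:235,260:305]=1;m&=q
k=max(cv2.findContours(m,0,2)[0],key=cv2.contourArea);print(cv2.boundingRect(k),cv2.minAreaRect(k))
x,y,w,h=cv2.boundingRect(k)
E
```

```text
[ 0.39877634 -0.29058101  0.25035811]
(281, 197, 16, 28) ((288.5, 210.5), (27.0, 15.0), 90.0)
```

View pics/w8c.png

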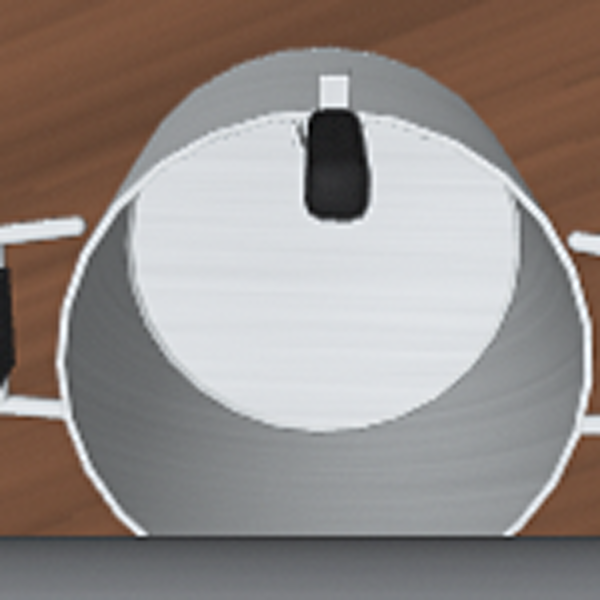

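```bash
python3 - <<'E'
from bench import *
from h import *
s=snapshot("wrist");o=get_obs();c=cam(s,o)
print(o["tool_pos"])
f=lambda x,y:(205+(x+.5)/4-.5,170+(y+.5)/4-.5)
print("griptop",onz(c,f(337,190),.183)); print("gripbot",onz(c,f(333,112),.123))
print("bridge/tongue out edge",onz(c,f(334,75),.1165))
L,Rr=onz(c,f(61,350),.115),onz(c,f(592,350),.115);print("pot width",L,Rr,np.linalg.norm(L-Rr))
t=onz(c,f(326,112),.115);print("rim far inner",t)
# circle fit of rim outer edge points
pts=[(62,350),(75,285),(110,215),(590,350),(578,290),(545,220),(66,400),(588,395),(85,455),(570,455)]
P=np.array([onz(c,f(*p),.115)[:2] for p in pts]);A=np.c_[2*P,np.ones(len(P))];x=np.linalg.lstsq(A,(P**2).sum(1),rcond=None)[0]
print("pot c",x[:2],"r",np.sqrt(x[2]+x[0]**2+x[1]**2))
g=onz(c,f(337,190),.183)[:2]; print("az",np.degrees(np.arctan2(*(g-x[:2])[::-1])),np.linalg.norm(g-x[:2]))
E
```

```text
[ 0.39974856 -0.28894653  0.25042991]
griptop [ 0.39962931 -0.2834002   0.183     ]
gripbot [ 0.39560608 -0.28159895  0.123     ]
bridge/tongue out edge [ 0.38780735 -0.27813685  0.1165    ]
pot width [ 0.43210345 -0.37694719  0.115     ] [ 0.4865777  -0.23982537  0.115     ] 0.14754605361074732
rim far inner [ 0.39650973 -0.28379216  0.115     ]
pot c [ 0.46508274 -0.31071921] r 0.0735807862379551
az 157.3452735015546 0.0709258752372206
```

Wrist crop: grip blob centred near (288,210), tongue above it at about (288,193). The pot radius fits at 73.6 mm against an expected 75, and the grip sits 71 mm from the pot axis against an expected 70.5. The triangulated y differed by 6 mm because partly occluded blobs were matched, so I trust the wrist view. I'll lower part way and re-check.

Request:
{"name": "send_rows", "arguments": {
  "rows": [-1.5,6,-10,0,0,-1,1,0,0,-20,0,0,0,1,0,0,-10,0,0,0,1,0,0,0,0,0,0,1,0,0,0,0,0,0,1,0,0,0,0,0,0,1,0,0,0,0,0,0,1,0,0,0,0,0,0,1]
}}

```text
time: 20.15
tool_pos: [0.3995, -0.2821, 0.2112]
ee_rot: [3.141, 0.0, 1.18]
wrist_force: [-0.2, 0.8, 0.4]
width: 0.0941
```

```bash
python3 - <<'E'
from bench import *
from h import *
o=get_obs();print(o["tool_pos"],o["ee_rot"])
s=snapshot("wrist");c=cam(s,o);print(proj(c,np.array([[*o["tool_pos"][:2],.183],[*o["tool_pos"][:2],.123]])))
crop(s["color"],195,170,180,150,4,"pics/w9.png")
E
```

```text
[ 0.39953478 -0.28209953  0.21124252] [3.14118961e+00 5.26481496e-05 1.17961609e+00]
[[282.9149741  234.33211039]
 [282.84392801 213.17742867]]
```

View pics/w9.png

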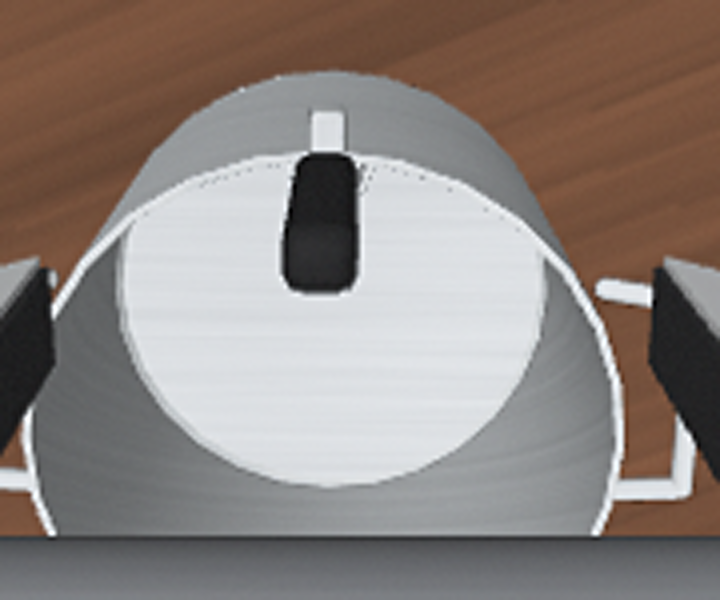

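The blob's top face is centred at about (275,234.5) against a projected TCP of (282.9,234.3). The previous crop had caught the arm still swinging after its stop, so the triangulated y was right after all. The correction is about (-1.2,-5.5) mm.

Request:
{"name": "send_rows", "arguments": {
  "rows": [-1.2,-5.5,0,0,0,0,1,0,0,-20,0,0,0,1,0,0,-20,0,0,0,1,0,0,-15,0,0,0,1,0,0,-10,0,0,0,1,0,0,0,0,0,0,1,0,0,0,0,0,0,1,0,0,0,0,0,0,1]
}}

```text
time: 21.2
tool_pos: [0.3987, -0.2878, 0.1469]
ee_rot: [3.14, 0.0, 1.18]
wrist_force: [-1.0, -0.0, 0.0]
width: 0.0943
```

```bash
python3 - <<'E'
from bench import *
from h import *
o=get_obs();print(o["tool_pos"],o["ee_rot"])
s=snapshot("wrist");c=cam(s,o);print(proj(c,np.array([[*o["tool_pos"][:2],.183],[*o["tool_pos"][:2],.123]])))
crop(s["color"],195,150,180,150,4,"pics/w10.png")
E
```

```text
[ 0.39868545 -0.28778419  0.14688401] [3.14003028e+00 4.63948924e-04 1.17985593e+00]
[[283.02152192 274.62038008]
 [282.93585086 236.27857863]]
```

View pics/w10.png

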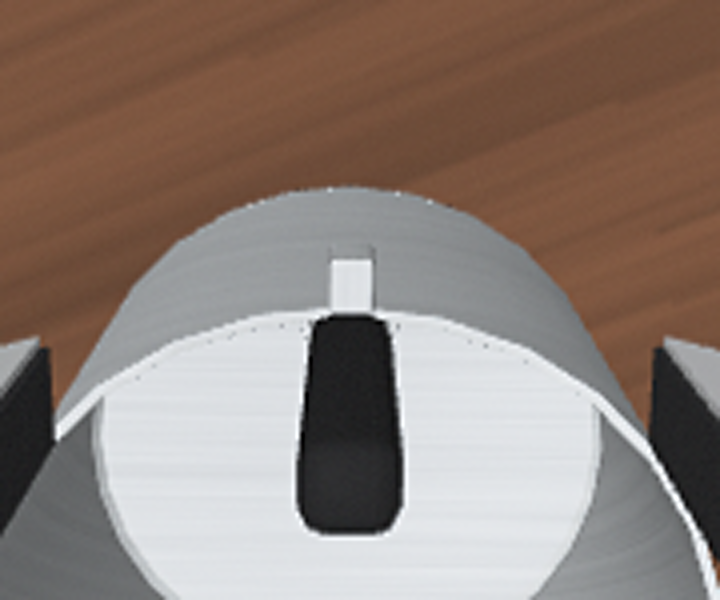

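The grip is now centred between the pads: column 282.5 against the TCP's 283, and symmetric. Closing.

Request:
{"name": "send_rows", "arguments": {
  "rows": [-0.9,0.4,-5,0,0,0,1,0,0,0,0,0,0,0,0,0,0,0,0,0,0,0,0,0,0,0,0,0,0,0,0,0,0,0,0,0,0,0,0,0,0,0,0,0,0,0,0,0,0,0,0,0,0,0,0,0]
}}

```text
time: 22.25
tool_pos: [0.3974, -0.2871, 0.141]
ee_rot: [3.142, -0.0, 1.18]
wrist_force: [-0.4, 0.0, 0.5]
width: 0.0277
```

Request:
{"name": "send_rows", "arguments": {
  "rows": [0,0,0,0,0,0,0,0,0,0,0,0,0,0,0,0,0,0,0,0,0,0,0,0,0,0,0,0,0,0,0,0,0,0,0,0,0,0,0,0,0,0,0,0,0,0,0,0,0,0,0,0,0,0,0,0]
}}

```text
time: 23.25
tool_pos: [0.3974, -0.2871, 0.141]
ee_rot: [3.142, -0.0, 1.18]
wrist_force: [0.0, -0.0, -0.8]
width: 0.0137
```

```bash
python3 - <<'E'
from bench import *
from h import *
o=get_obs();print(o["tool_pos"],o["ee_rot"],o["wrist_force"],o["width"])
s=snapshot("wrist");c=cam(s,o)
crop(s["color"],195,150,180,150,4,"pics/w11.png")
s=snapshot("side");crop(s["color"],220,210,110,110,5,"pics/s11.png")
E
```

```text
[ 0.39737754 -0.28706983  0.1410075 ] [ 3.14156377e+00 -9.89407953e-05  1.17971609e+00] [ 0.00133718 -0.04774077 -0.7919641 ] 0.013709936247101623
```

View pics/w11.png

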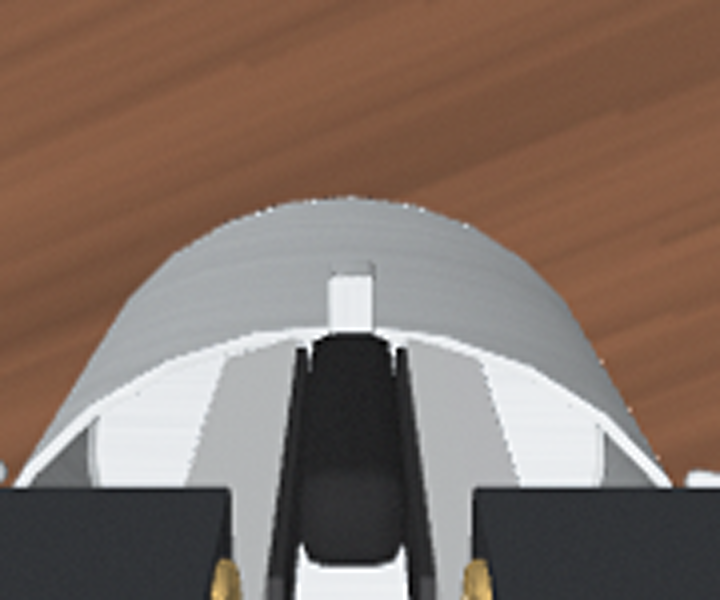

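View pics/s11.png

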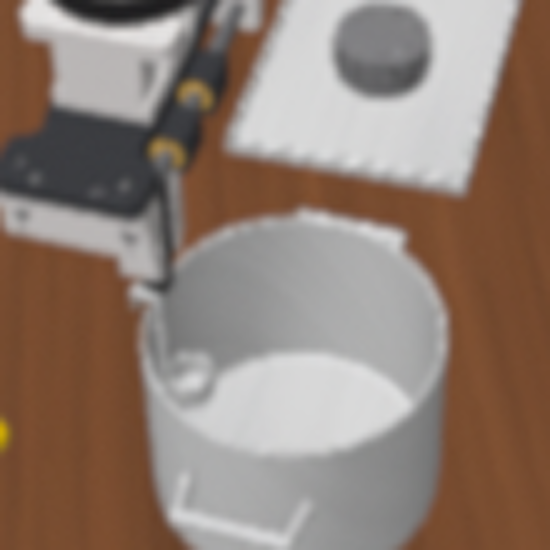

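The scoop is gripped (13.7 mm opening) square to the pads at TCP z 0.141, with its hook still on the 115 mm rim. Lifting straight up.

Request:
{"name": "send_rows", "arguments": {
  "rows": [0,0,4,0,0,0,0,0,0,8,0,0,0,0,0,0,12,0,0,0,0,0,0,16,0,0,0,0,0,0,16,0,0,0,0,0,0,16,0,0,0,0,0,0,14,0,0,0,0,0,0,10,0,0,0,0]
}}

```text
time: 24.35
tool_pos: [0.3975, -0.2872, 0.2382]
ee_rot: [3.141, 0.0, 1.18]
wrist_force: [-0.2, 0.5, -0.6]
width: 0.0138
```

```bash
python3 - <<'E'
from bench import *
from h import *
o=get_obs();print(o["tool_pos"],o["ee_rot"],o["wrist_force"],o["width"])
s=snapshot("top");ct=cam(s);crop(s["color"],100,195,80,70,8,"pics/t12.png")
s=snapshot("side");c2=cam(s);crop(s["color"],220,190,110,110,5,"pics/s12.png")
print(proj(ct,np.array([.4733,.3077,.112])),proj(c2,np.array([.4733,.3077,.112])))
crop(s["color"],235,125,60,60,8,"pics/s12b.png")
E
```

```text
[ 0.39746765 -0.28716703  0.23818185] [3.14090343e+00 2.07034259e-04 1.17973384e+00] [-0.22305678  0.4532161  -0.61495769] 0.013759794631864615
[[132.82909248 228.69633061]] [[263.68321968 141.82336422]]
```

View pics/t12.png

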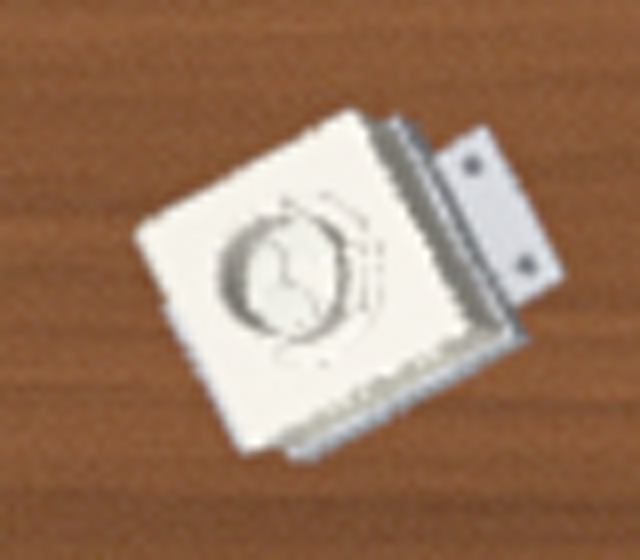

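View pics/s12.png

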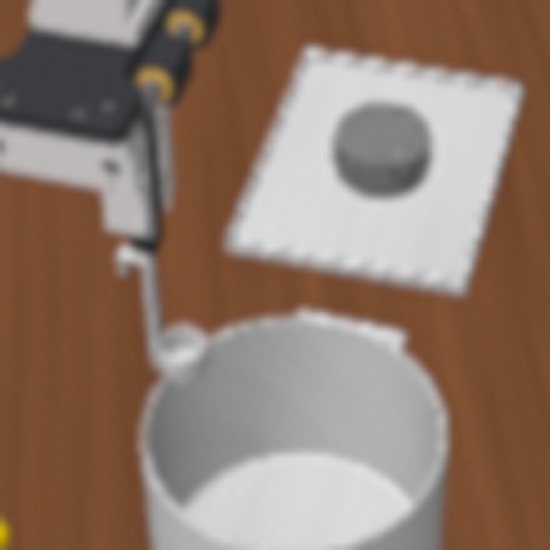

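View pics/s12b.png

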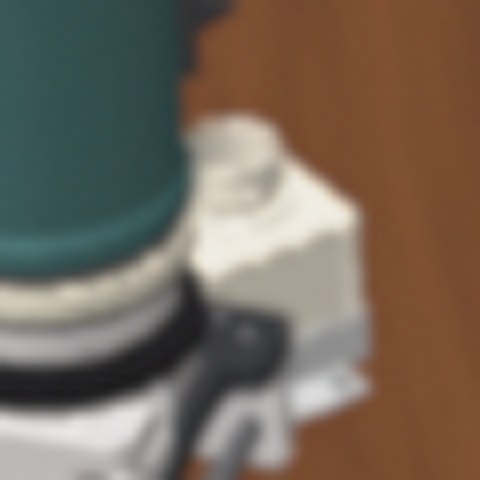

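The scoop came off cleanly and hangs straight below the gripper, and the cap is still flat in the tray. The bare mouth shows at about (135,229) in the top view; the robot-based prediction is (132.8,228.7). In the side view it is at (264.6,142.5), predicted (263.7,141.8). The top view disagrees by a few mm, so I'll re-check with the wrist camera there. Moving over.

Request:
{"name": "send_rows", "arguments": {
  "rows": [2,20,0,0,0,0,0,4,40,0,0,0,0,0,5,48,0,0,0,0,0,5,48,0,0,0,0,0,5,48,0,0,0,0,0,5,48,0,0,0,0,0,5,48,0,0,0,0,0,5,48,0,0,0,0,0]
}}

```text
time: 25.45
tool_pos: [0.4321, 0.0635, 0.2362]
ee_rot: [-3.14, 0.0, 1.181]
wrist_force: [0.8, -0.7, -0.5]
width: 0.0137
```

Request:
{"name": "send_rows", "arguments": {
  "rows": [5,48,0,0,0,0,0,5,48,0,0,0,0,0,5,48,0,0,0,0,0,5,48,0,0,0,0,0,4,35,0,0,0,0,0,2,20,0,0,0,0,0,0.5,5,0,0,0,0,0,0,0,0,0,0,0,0]
}}

```text
time: 26.45
tool_pos: [0.4597, 0.3124, 0.2369]
ee_rot: [-3.142, 0.001, 1.179]
wrist_force: [-1.0, 0.1, -0.6]
width: 0.0138
```

Request:
{"name": "send_rows", "arguments": {
  "rows": [0,0,0,0,0,0,0,0,0,0,0,0,0,0,0,0,0,0,0,0,0,0,0,0,0,0,0,0,0,0,0,0,0,0,0,0,0,0,0,0,0,0,0,0,0,0,0,0,0,0,0,0,0,0,0,0]
}}

```text
time: 27.45
tool_pos: [0.4599, 0.313, 0.237]
ee_rot: [-3.142, -0.0, 1.18]
wrist_force: [-0.3, 0.5, -1.2]
width: 0.0136
```

```bash
python3 - <<'E'
from bench import *
from h import *
print(get_obs()["tool_pos"]);o=get_obs();print(o["tool_pos"],o["ee_rot"],o["joint_positions"].round(2))
s=snapshot("wrist");c=cam(s,o)
print(proj(c,np.array([.4733,.3077,.112])))
cv2.imwrite("pics/w13.png",cv2.resize(s["color"][100:310,140:420,::-1],None,fx=2.8,fy=2.8,interpolation=cv2.INTER_CUBIC))
s=snapshot("side");crop(s["color"],220,90,90,90,6,"pics/s13.png")
c2=cam(s);print(proj(c2,np.array([.4733,.3077,.112])))
E
```

```text
[0.45985609 0.31301191 0.2370011 ]
[0.45985609 0.31301191 0.2370011 ] [-3.14156328e+00 -1.32009620e-04  1.17986926e+00] [ 0.5   0.1   1.3   0.    1.75 -0.68]
[[283.00186971 217.70498228]]
[[263.68321968 141.82336422]]
```

View pics/w13.png

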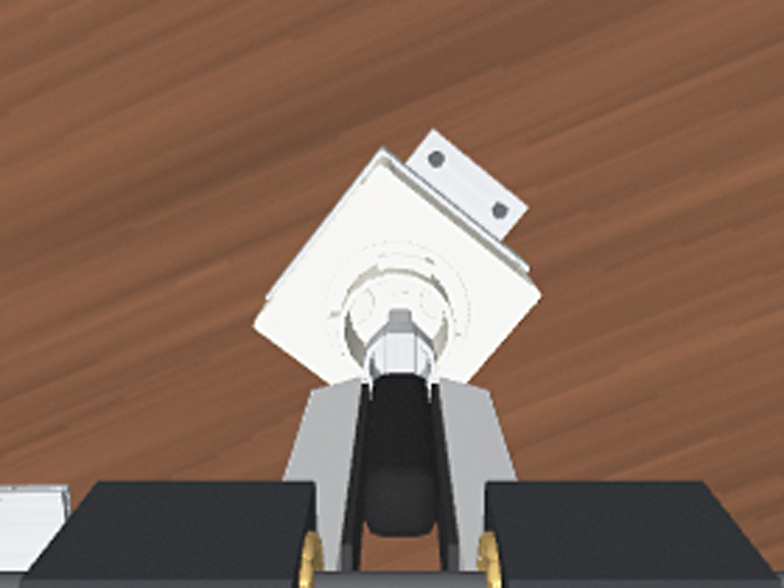

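View pics/s13.png

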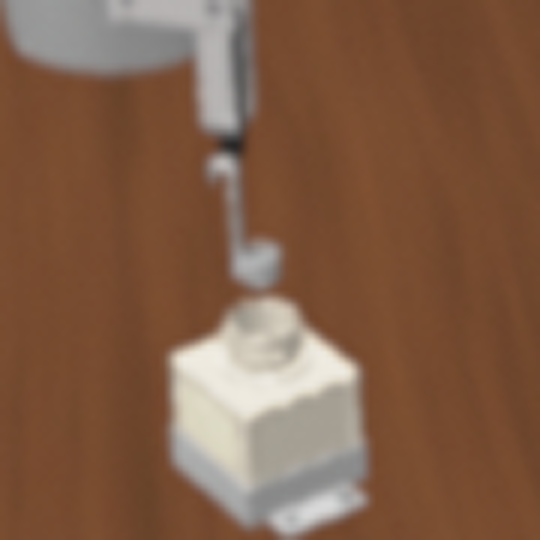

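The mouth ring centres at about (281.8,216) against a predicted (283.0,217.7), so the robot-based mouth position holds within about 1.5 mm. I'll apply the small correction and lower in stages.

Request:
{"name": "send_rows", "arguments": {
  "rows": [-1.4,0,-5,0,0,0,0,0,0,-10,0,0,0,0,0,0,-10,0,0,0,0,0,0,-8,0,0,0,0,0,0,-8,0,0,0,0,0,0,-8,0,0,0,0,0,0,0,0,0,0,0,0,0,0,0,0,0,0]
}}

```text
time: 28.55
tool_pos: [0.4586, 0.313, 0.1883]
ee_rot: [3.141, -0.001, 1.18]
wrist_force: [-0.3, -0.3, -0.4]
width: 0.0138
```

```bash
python3 - <<'E'
from bench import *
from h import *
o=get_obs();print(o["tool_pos"],o["wrist_force"],o["wrist_torque"])
s=snapshot("wrist");c=cam(s,o)
print(proj(c,np.array([.4733,.3077,.112])))
cv2.imwrite("pics/w14.png",cv2.resize(s["color"][140:290,180:380,::-1],None,fx=4,fy=4,interpolation=cv2.INTER_CUBIC))
s=snapshot("side");crop(s["color"],220,90,90,90,6,"pics/s14.png")
E
```

```text
[0.45864126 0.31302279 0.18832685] [-0.28574038 -0.32971336 -0.35138802] [ 0.08575335 -0.1071197  -0.01348553]
[[283.56491125 233.61310357]]
```

View pics/w14.png

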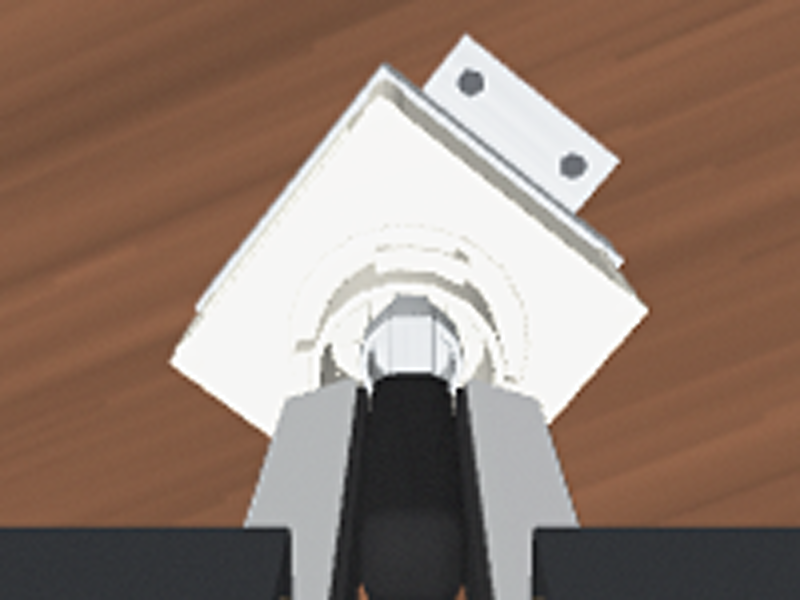

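View pics/s14.png

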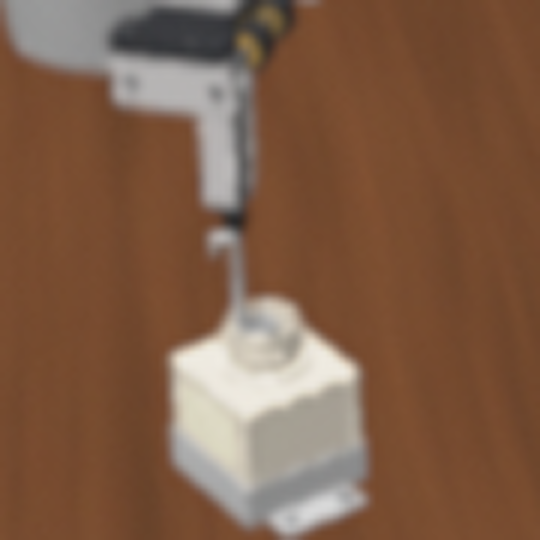

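The bowl has entered the mouth with no contact force, and it is aligned left to right (ring 411, scoop 413 in the crop). I'll lower until the tongue is just above the rim.

Request:
{"name": "send_rows", "arguments": {
  "rows": [0,0,-8,0,0,0,0,0,0,-8,0,0,0,0,0,0,-8,0,0,0,0,0,0,-6,0,0,0,0,0,0,-5,0,0,0,0,0,0,0,0,0,0,0,0,0,0,0,0,0,0,0,0,0,0,0,0,0]
}}

```text
time: 29.65
tool_pos: [0.4587, 0.3131, 0.1535]
ee_rot: [3.141, -0.001, 1.18]
wrist_force: [-0.1, 0.3, -0.2]
width: 0.0137
```

```bash
python3 - <<'E'
from bench import *
from h import *
o=get_obs();print(o["tool_pos"],o["wrist_force"],o["wrist_torque"])
s=snapshot("wrist");c=cam(s,o)
u=np.array([np.cos(1.18+np.pi/2),np.sin(1.18+np.pi/2)]);tp=o["tool_pos"]
m=np.array([.4733,.3077])
print("proj rim inner/outer, tongue out/in at TCP-.026", proj(c,[[*(m+u*.0195),.112],[*(m+u*.022),.112],[*(tp[:2]+u*.013),tp[2]-.023],[*(tp[:2]+u*.011),tp[2]-.036]]), (tp[:2]-m)@u)
cv2.imwrite("pics/w15.png",cv2.resize(s["color"][160:310,180:380,::-1],None,fx=4,fy=4,interpolation=cv2.INTER_CUBIC))
s=snapshot("side");crop(s["color"],230,110,70,70,8,"pics/s15.png")
E
```

```text
[0.45868716 0.31307459 0.15346176] [-0.12934642  0.31312638 -0.24235592] [ 0.0636482  -0.16404225 -0.00389468]
proj rim inner/outer, tongue out/in at TCP-.026 [[283.63524453 223.78907534]
 [283.63488686 220.62120536]
 [282.88324657 218.91835708]
 [282.85370889 216.72600413]] 0.015558438248590899
```

View pics/w15.png

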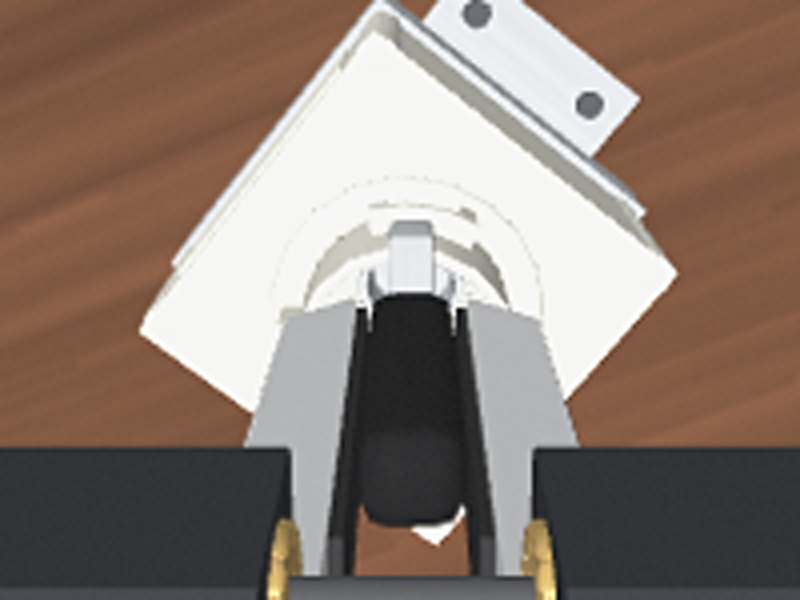

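View pics/s15.png

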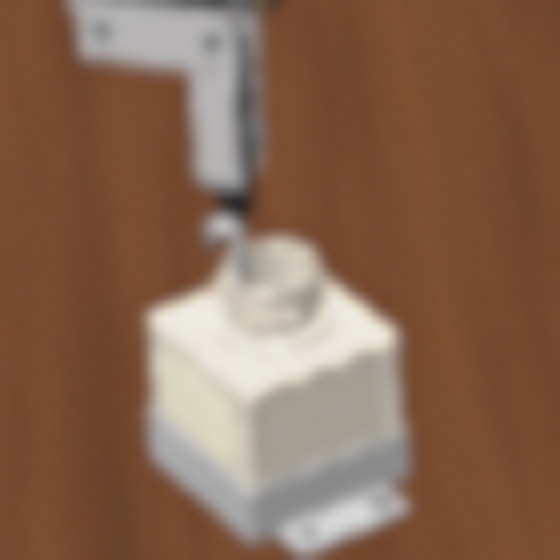

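The tongue's outer edge is at about 218.2 in the image (predicted 218.9) and the rim's outer edge at about 221 (predicted 220.6). So the tongue passes outside the neck by 3–4 mm, and the strip is inside. Continuing down.

Request:
{"name": "send_rows", "arguments": {
  "rows": [0.5,-0.2,-3,0,0,0,0,0,0,-3,0,0,0,0,0,0,-3,0,0,0,0,0,0,-2,0,0,0,0,0,0,-1,0,0,0,0,0,0,-1,0,0,0,0,0,0,0,0,0,0,0,0,0,0,0,0,0,0]
}}

```text
time: 30.75
tool_pos: [0.459, 0.3128, 0.1401]
ee_rot: [3.141, -0.0, 1.18]
wrist_force: [0.6, 0.3, -0.5]
width: 0.0141
```

```bash
python3 - <<'E'
from bench import *
from h import *
o=get_obs();print(o["tool_pos"],o["wrist_force"],o["wrist_torque"])
s=snapshot("wrist")
cv2.imwrite("pics/w16.png",cv2.resize(s["color"][160:310,180:380,::-1],None,fx=4,fy=4,interpolation=cv2.INTER_CUBIC))
s=snapshot("side");crop(s["color"],230,110,70,70,8,"pics/s16.png")
E
```

```text
[0.45903412 0.31280498 0.14014715] [ 0.64027563  0.28756222 -0.50939634] [ 0.0248355  -0.15441917 -0.00884856]
```

View pics/w16.png

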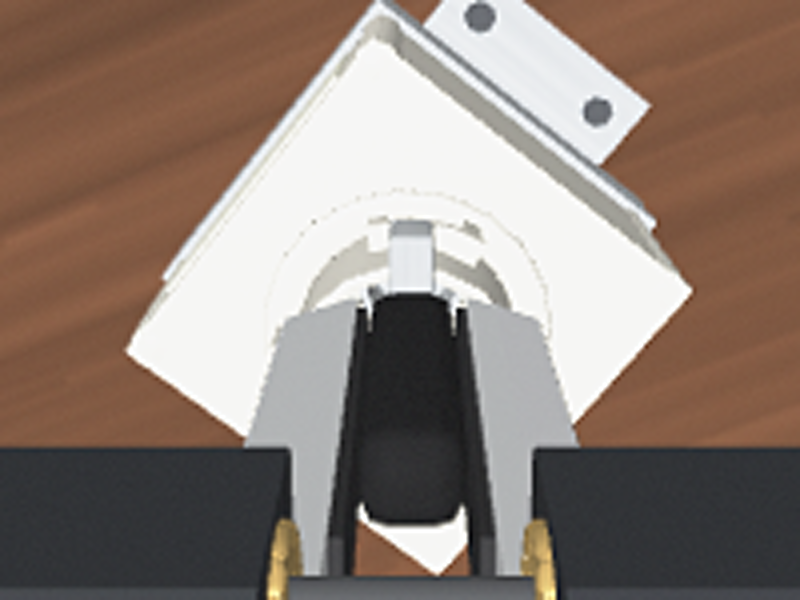

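View pics/s16.png

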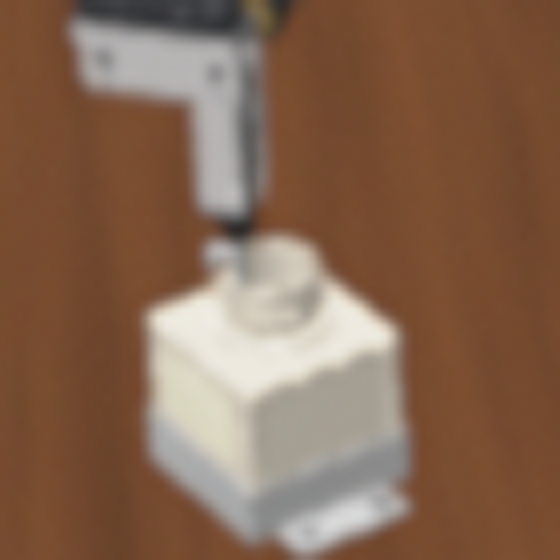

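Request:
{"name": "send_rows", "arguments": {
  "rows": [0,0,-1,0,0,0,0,0,0,-1,0,0,0,0,0,0,-0.5,0,0,0,0,0,0,0,0,0,0,0,0,0,0,0,0,0,0,0,0,0,0,0,0,0,0,0,0,0,0,0,0,0,0,0,0,0,0,0]
}}

```text
time: 31.85
tool_pos: [0.459, 0.3128, 0.1379]
ee_rot: [3.141, -0.0, 1.18]
wrist_force: [-1.0, -0.8, 4.6]
width: 0.0136
```

Contact came at 0.1379, the height expected for the bridge on the rim. I'll unload slightly and slide outward until the strip meets the inner wall.

Request:
{"name": "send_rows", "arguments": {
  "rows": [0,0,0.5,0,0,0,0,-0.5,0.2,0,0,0,0,0,-0.5,0.2,0,0,0,0,0,-0.5,0.2,0,0,0,0,0,-0.5,0.2,0,0,0,0,0,0,0,0,0,0,0,0,0,0,0,0,0,0,0,0,0,0,0,0,0,0]
}}

```text
time: 32.85
tool_pos: [0.457, 0.3137, 0.138]
ee_rot: [-3.142, -0.0, 1.18]
wrist_force: [1.3, 0.1, 1.4]
width: 0.0136
```

```bash
python3 - <<'E'
from bench import *
for i in range(1):
    o=get_obs();print(o["tool_pos"],o["wrist_force"],o["wrist_torque"])
E
```

```text
[0.45698329 0.31365512 0.13797562] [1.34709089 0.13737921 1.41681174] [-0.00616033 -0.41887499  0.01910486]
```

The strip touches the inner wall lightly (about 1.3 N) at radius 17.4 mm, as expected. Releasing.

Request:
{"name": "send_rows", "arguments": {
  "rows": [0,0,0,0,0,0,0.2,0,0,0,0,0,0,0.25,0,0,0,0,0,0,0.3,0,0,0,0,0,0,0.4,0,0,0,0,0,0,0.5,0,0,0,0,0,0,0.5,0,0,0,0,0,0,0.5,0,0,0,0,0,0,0.5]
}}

```text
time: 33.85
tool_pos: [0.457, 0.3135, 0.138]
ee_rot: [3.142, -0.0, 1.18]
wrist_force: [0.7, -0.4, -0.2]
width: 0.0472
```

```bash
python3 - <<'E'
from bench import *
from h import *
o=get_obs();print(o["tool_pos"],o["wrist_force"],o["width"])
s=snapshot("wrist")
cv2.imwrite("pics/w17.png",cv2.resize(s["color"][160:310,180:380,::-1],None,fx=4,fy=4,interpolation=cv2.INTER_CUBIC))
s=snapshot("side");crop(s["color"],230,110,70,70,8,"pics/s17.png")
E
```

```text
[0.45698677 0.31354244 0.1380324 ] [ 0.68575489 -0.4123449  -0.21739726] 0.04723847509716674
```

View pics/w17.png

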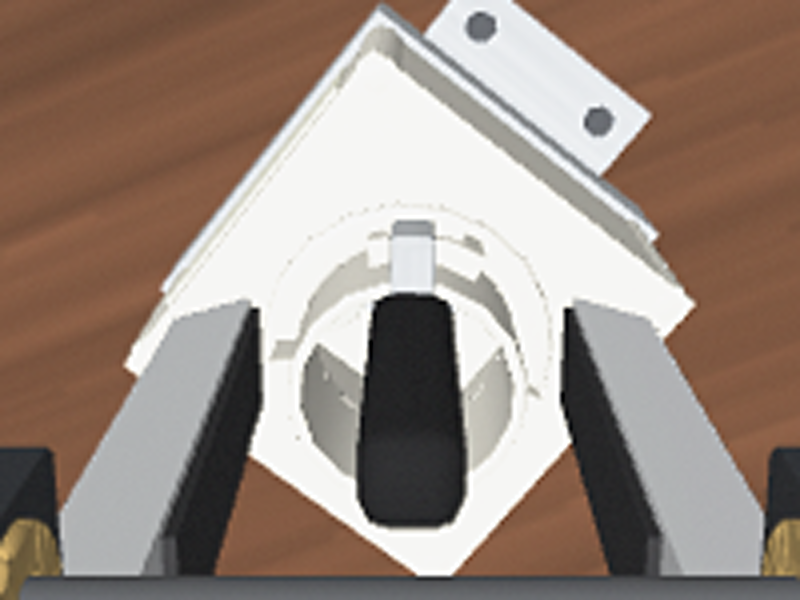

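View pics/s17.png

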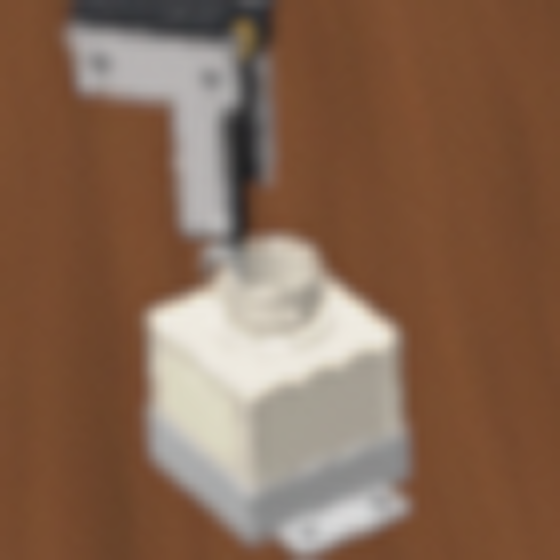

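The scoop stands upright on the rim, with its grip at the same pixels as when held and the tongue outside. Withdrawing straight up.

Request:
{"name": "send_rows", "arguments": {
  "rows": [0,0,0,0,0,0,0.8,0,0,0,0,0,0,0.8,0,0,10,0,0,0,0.8,0,0,30,0,0,0,0.8,0,0,40,0,0,0,0.8,0,0,40,0,0,0,0.8,0,-20,20,0,0,0,0.8,0,-50,0,0,0,0,0.8]
}}

```text
time: 34.95
tool_pos: [0.4579, 0.2444, 0.2813]
ee_rot: [3.138, -0.004, 1.183]
wrist_force: [1.1, -0.6, 0.2]
width: 0.0755
```

Request:
{"name": "send_rows", "arguments": {
  "rows": [0,-60,0,0,0,0,0.8,0,-60,0,0,0,0,0.8,0,-60,0,0,0,0,0.8,0,-30,0,0,0,0,0.8,0,0,0,0,0,0,0.8,0,0,0,0,0,0,0.8,0,0,0,0,0,0,0.8,0,0,0,0,0,0,0.8]
}}

```text
time: 35.95
tool_pos: [0.457, 0.0346, 0.278]
ee_rot: [-3.141, -0.0, 1.182]
wrist_force: [-0.5, -0.7, -0.2]
width: 0.0753
```

```bash
python3 - <<'E'
from bench import *
from h import *
o=get_obs();print(o["time"],o["tool_pos"],o["wrist_force"])
t=snapshot("top")["color"];s=snapshot("side")["color"]
cv2.imwrite("pics/t18.png",t[:,:,::-1])
cv2.imwrite("pics/ts18.png",np.hstack([cv2.resize(t[190:270,95:175,::-1],(400,400),interpolation=cv2.INTER_CUBIC),cv2.resize(s[95:185,220:310,::-1],(400,400),interpolation=cv2.INTER_CUBIC)]))
E
```

```text
35.95 [0.4569687  0.03456987 0.27801531] [-0.46749084 -0.70887924 -0.23220366]
```

View pics/t18.png

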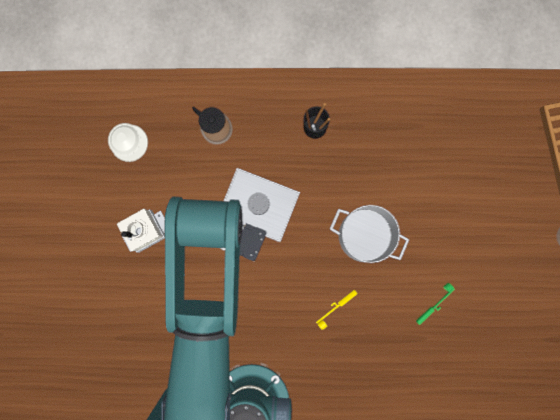

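View pics/ts18.png

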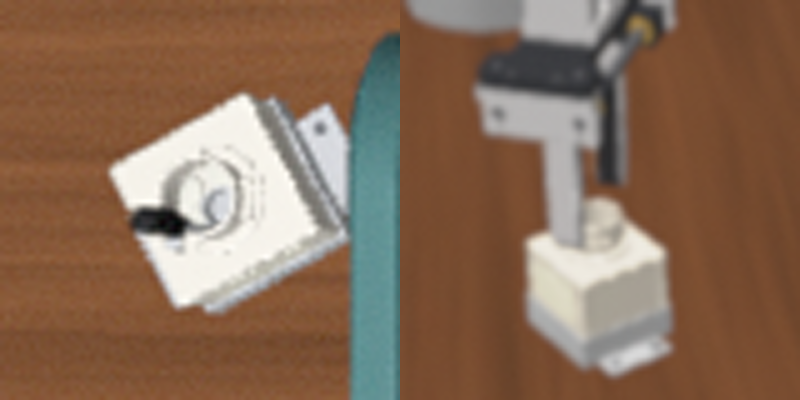

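Top view: the scoop is on the tub at (127,234) with its bowl showing in the mouth, the cap is at (259,203) on the tray, and the bystanders have not moved. The gripper blocks the side view, so I'll move it aside and check uprightness.

Request:
{"name": "send_rows", "arguments": {
  "rows": [0,-60,20,0,0,0,0.8,0,-60,20,0,0,0,0.8,0,-40,20,0,0,0,0.8,-20,0,0,0,0,0,0.8,-40,0,0,0,0,0,0.8,-20,0,0,0,0,0,0.8,0,0,0,0,0,0,0.8,0,0,0,0,0,0,0.8]
}}

```text
time: 37.05
tool_pos: [0.3776, -0.1249, 0.3374]
ee_rot: [3.141, -0.0, 1.18]
wrist_force: [0.3, 0.0, -0.7]
width: 0.075
```

```bash
python3 - <<'E'
from bench import *
from h import *
o=get_obs();print(o["time"],o["tool_pos"])
a=snapshot("top");b=snapshot("side");t=a["color"];s=b["color"];ct=cam(a);c2=cam(b)
cv2.imwrite("pics/ts19.png",np.hstack([cv2.resize(t[190:270,95:175,::-1],(400,400),interpolation=cv2.INTER_CUBIC),cv2.resize(s[95:185,220:310,::-1],(400,400),interpolation=cv2.INTER_CUBIC)]))
cv2.imwrite("pics/s19.png",s[:,:,::-1])
P=[[.457,.3136,.18],[.457,.3136,.12],[.473,.307,.112]]
print(((proj(ct,P)-[95,190])*5).round(0),((proj(c2,P)-[220,95])*400/90+[400,0]).round(0))
E
```

```text
37.05 [ 0.37757743 -0.12491496  0.33740872]
[[137. 219.]
 [173. 224.]
 [190. 194.]] [[570. 132.]
 [573. 197.]
 [594. 209.]]
```

View pics/ts19.png

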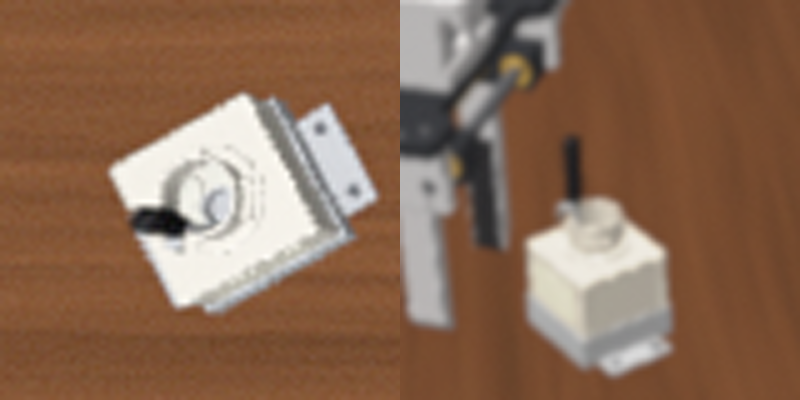

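View pics/s19.png

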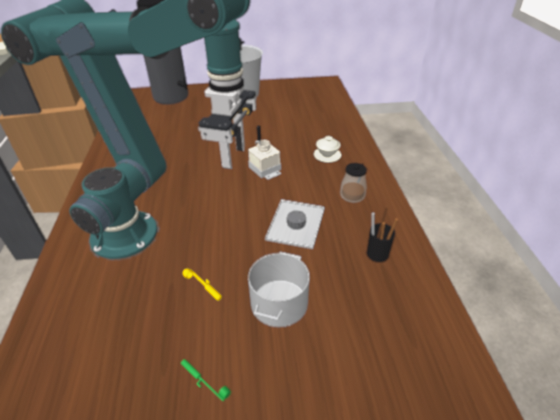

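In both views the grip lies on the line predicted for an upright scoop: side crop (571,137)–(573,200) against a predicted (570,132)–(573,197). Everything else stands as it was, so I'm handing in.

```bash
python3 -c "
from bench import *
print(close_job())"
```

```text
the job is handed in; nothing more can be done
None
```

I finished the job and handed it in at about 37 s, against the 67 s limit; no verdict was reported.

**Cap:** I pressed it about 5 mm (14–15 N) and turned it 62° anticlockwise. It lifted off with no pull, and I set it flat in the middle of the tray.

**Scoop:** I took the bare steel scoop off the pot rim and hung it by its hook on the tub's rim, bowl inside, then let go.

**Last checks:**
- In the side and top views the scoop stands upright on the neck with its bowl in the mouth. The side view is within about 1 mm-scale pixel error of the predicted upright line.
- The cap lies flat on the tray, and the gaiwan, glass pot and tool cup look unmoved.
- The arm is clear of everything.

**Checks that disagreed:**
- **Top view:** it put the tub mouth a few mm off the position from the wrist camera and the grip contact. I used the latter, and it proved right when the hook landed on the rim at the expected height.
- **Scoop alignment:** one wrist picture, taken while the arm was still swinging, gave a y about 5 mm off. I corrected it before gripping.

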